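# Run in a lazy Susan: flick it spinning, brake it at the posts

## Task

The lazy Susan's new bearing is being run in. With the outside of the fingers flick the upright knob near the platter's rim so that the platter spins freely counter-clockwise (seen from above), and let the knob run past the two index posts at least once with nothing touching the platter; then, on a later pass, brake it with a fingertip pressed on the flat wood (leave the knob alone now, and don't bear down hard) so that it first comes to rest with the knob between the two posts, and take the hand clear. Pick nothing up: the wax tin stays riding at the platter's middle and the other things on the bench stay where they are.

Things in the scene. Friction and masses are not known exactly. Their poses are not given: they have to be found in the camera images.
- susan: The lazy Susan's foot, fixed to the bench but placed and turned differently each time: a dark steel disc 210 mm across and 12 mm high. Origin on the bench at the platter's axis of rotation, z up. Its x axis points from the hub to the middle of the two index posts, which stand on a tongue of the foot outside the platter: dark square posts 10 mm thick, 78 mm high, centred 165 mm from the axis and 35 mm either side of the x axis (y = -35 and +35).
- spin (a joint): Rotation of the platter on its foot in rad, growing counter-clockwise seen from above and counting on over whole turns. At 0 (and every multiple of 2 pi) the knob is exactly midway between the posts; it starts somewhere from 1.6 to 4.6, at rest. The bearing has no stops and very little drag: left alone it loses about 0.1 rad/s each second at a crawl and 0.3 at 3 rad/s, so a start at 2.5 rad/s carries it about two turns.
- platter: Round oak platter 280 mm across, 22 mm thick, about 1 kg. Origin at its underside's centre; its flat top is 46 mm above the bench. The ring of top 35 to 100 mm from the axis is free for braking; a light fingertip there stops it almost at once. The bearing is sprung: under a finger the platter sinks from about 5 N on, 1 mm for every further 3 N, up to 8 mm, and comes back up when released.
- knob: Upright round wooden knob fixed to the platter, of the same oak, 22 mm across and 32 mm tall; its axis is 115 mm from the platter's axis. Origin at the centre of its foot, on the platter's top (46 mm above the bench); its top is 78 mm above the bench.
- park (a point): Point fixed to the foot on the platter's top plane, 115 mm from the axis on the line to the middle of the posts: where the knob's foot is when it is exactly midway between the posts.
- tin: Loose round wax tin 56 mm across, 24 mm high, 0.12 kg, riding at the platter's centre (within a few mm). Origin at the centre of its underside, on the platter's top. To be left there.
- jar: Bystander: amber glass jar 60 mm across, 95 mm high. Origin under its centre. Leave alone.
- mug: Bystander: white mug 76 mm across, 85 mm high. Origin under its centre. Leave alone.
- can: Bystander: steel can 72 mm across, 100 mm high. Origin under its centre. Leave alone.
- sander: Bystander: cork sanding block 110 x 65 x 28 mm. Origin under its centre. Leave alone.
- brush: Bystander: brush lying on the bench, about 200 mm long. Leave alone.
- offcut: Bystander: light wooden offcut 70 x 120 x 25 mm. Origin under its centre. Leave alone.
There are look-alikes about, which are no part of the job. There is more than one size of the tin; the one meant has the size given above.

How it is judged:
By the outcome, as a careful person would: the job done as asked, in the order asked, and still so for the second after the job is handed in, with the robot touching nothing.
It also fails if it takes over 54 s, if anything falls off the work surface, if the arm or the gripper's body presses on something with over 40 N, if the wrist force passes 120 N, or if a joint passes its speed limit or range.

## Robot

A 7-joint arm with a two-finger parallel gripper is mounted at the origin on the work surface. World frame = base frame: x ahead of the robot, y to its left, z up, the work surface at z = 0. Lengths are in m, angles in rad, forces in N, time in s.
With the tool pointing down it reaches from about 0.425 to 0.95 m from the base axis. Payload 4.7 kg.
Tool frame: the origin (TCP) lies on the centre line of the jaws, within the pads' length; the fingertips stand robot.nose_length ahead of it and the grasp point (between the pads) lies 8 mm behind it (robot.nose_length is the distance from the TCP to the fingertips, in m); z points along the fingers, x is the direction in which the jaws open and shut, and the axes are right-handed (so a half turn about z gives the same grasp; the last joint's range is limited). The gripper opens to 85 mm and grips with 20 to 120 N. Pads are 22 mm wide; open, the fingers measure 114 mm over their backs; the gripper's body (76 mm by 85 mm) begins 54 mm behind the grasp point. The pads swing forward as they close: fully open they stand 13 mm farther back than shut.
Start: joints at [1.256, 0.469, -0.049, 1.532, 0.024, 1.141, -0.082], TCP at [0.19, -0.648, 0.242] pointing down, gripper open.
Joint ranges: [-2.59, 2.59], [-0.33, 1.99], [-1.39, 1.29], [0.1, 2.45], [-1.04, 4.18], [0.21, 1.99], [-2.66, 2.66]. Speed limits (rad/s): [2.57, 2.57, 3.14, 3.14, 3.14, 3.14, 3.14].

## Interface

Orientations are given as [roll, pitch, yaw] about the fixed x, y, z axes, in that order (R = Rz(yaw) Ry(pitch) Rx(roll)).
In Python, from plant import robot gives the robot as it stands. Calls block until the motion is done:
- robot.goto(position, orientation): joint-space move of the TCP to a pose.
- robot.move_straight(position, vel=0.15, attitude=None, contact_N=None): straight line of the TCP; attitude=None keeps the orientation; vel is the mean speed in m/s. With contact_N (N) it stops when the force on the tool has changed by that much, and returns True; else False.
- robot.move_joints(angles): joint-space move.
- robot.grip(opening, strength=None): opening from 0.0 (shut) to 1.0 (fully open); strength is the grip in N (None keeps the last); returns when the fingers have stopped.
- robot.sleep(seconds).
- robot.inverse_kinematics(position, orientation): joint angles nearest the present ones, or None.
- robot.sense(): the state.
- robot.grab_frame(name): name is "side" or "top" or "wrist"; returns a dict with "image" (420x560x3 uint8, red, green, blue), "range_z" (420x560 float32, m along the optical axis (not along the pixel's ray), 0 where there is no reading), "fx", "fy", "cx", "cy" (pixels), "dist_coeffs" ([k1, k2, p1, p2, k3] as OpenCV has them; the pictures are not rectified), "R" (3x3) and "t" (3): a world point X has camera coordinates R X + t. Camera axes: x right, y down, z forward; pixel columns grow to the right and rows downward; lengths in m; the calibration is good to about 2 mm. A picture is of the moment at which its call begins.
A pose or a line that the arm cannot do raises robot.IKError and nothing moves.
- robot.close_job(): hands the job in, once; it reports no verdict.
The state is a dict: "t": time; "joint_pos": joint angles; "joint_velocities": joint speeds; "effort": joint torques, N m; "tcp_pos": TCP position; "tcp_rot": TCP orientation; "wrist_force": force on the tool from outside, world axes, zero at the start; "torque": the same for the moment, N m; "opening": opening from 0.0 (shut) to 1.0 (fully open).
Only numpy, scipy, OpenCV 4.12 (cv2) and the standard library are available. Lean on these libraries where they do the work, as an engineer would, in place of code of your own. Each camera call takes 0.05 s, during which the arm holds its last target.

## Working session

There is one attempt and no reset: what is moved stays moved. The work goes in short steps, each a Python script; the robot and the scene stay as the last script left them, time stands still between calls to the robot, and variables do not carry over. Pictures are saved under pics/ and viewed, and the job is handed in when it is done.

```bash
mkdir -p pics; ls
python3 - <<'E'
from plant import robot
import cv2
s=robot.sense(); print(s['t'],s['tcp_pos'],s['tcp_rot'],robot.nose_length,s['opening'])
for n in("top","side"):
    f=robot.grab_frame(n); cv2.imwrite(f"pics/{n}0.png",f["image"][:,:,::-1]); print(n,f['fx'],f['cx'],f['cy'],f['dist_coeffs'],f['R'],f['t'])
E
```

```text
pics
0.0 [ 0.19017772 -0.64706229  0.2412486 ] [ 3.14150806e+00  1.99519651e-03 -1.28490843e+00] 0.011 1.0015839686825199
top 391.1221287425453 280.7354735048583 207.65002537651617 [-0.02845769  0.          0.          0.          0.        ] [[ 0.19242017 -0.98130417  0.00407393]
 [-0.95833699 -0.18880647 -0.21434164]
 [ 0.21110353  0.03733946 -0.97675026]] [-0.07994528  0.55495128  0.81528933]
side 433.16965241676724 280.284875165954 205.4940988894596 [-0.02789138  0.          0.          0.          0.        ] [[-0.772204   -0.63521074 -0.01443247]
 [-0.38727407  0.48856064 -0.78187422]
 [ 0.50370604 -0.59817708 -0.62326913]] [0.4205494  0.24675763 0.85158813]
```

View pics/top0.png

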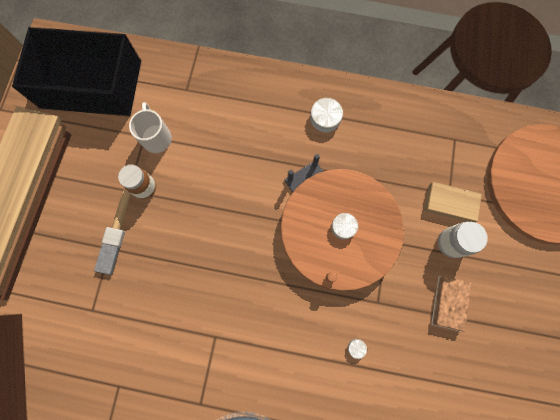

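View pics/side0.png

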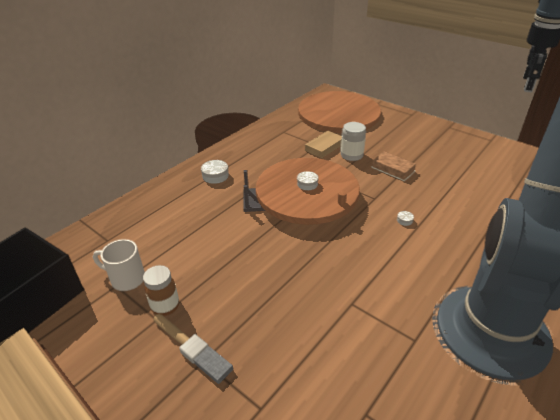

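Top view: our platter is at (342,230), with the knob at (331,277), dark posts at (291,177) and (316,160), and a tin riding at (345,226). The look-alikes are the bigger tin (326,113), the smaller tin (357,349), and a second disc without knob or posts (550,180). I'll measure and crop to check.

```bash
cat > h.py <<'E'
import numpy as np, cv2
from plant import robot
def rays(f,uv):
    K=np.array([[f['fx'],0,f['cx']],[0,f['fy'],f['cy']],[0,0,1.]])
    p=cv2.undistortPoints(np.array(uv,float).reshape(-1,1,2),K,np.array(f['dist_coeffs'],float)).reshape(-1,2)
    return np.c_[p,np.ones(len(p))]
def cast(f,uv,z):
    R=np.array(f['R']);t=np.array(f['t']);d=rays(f,uv)@R;c=-R.T@t
    return c+d*((z-c[2])/d[:,2])[:,None]
def cloud(f):
    h,w=f['range_z'].shape;u,v=np.meshgrid(np.arange(w),np.arange(h))
    r=rays(f,np.c_[u.ravel(),v.ravel()])*f['range_z'].reshape(-1,1)
    P=(r-np.array(f['t']))@np.array(f['R']); P[f['range_z'].ravel()==0]=np.nan
    return P.reshape(h,w,3)
def circ(p):
    A=np.c_[2*p,np.ones(len(p))];s=np.linalg.lstsq(A,(p**2).sum(1),rcond=None)[0]
    return s[:2],np.sqrt(s[2]+s[0]**2+s[1]**2)
E
cat > m.py <<'E'
from h import *
f=robot.grab_frame("top");P=cloud(f);np.save("P.npy",P)
z=P[...,2]
m=((z>.036)&(z<.056)).astype(np.uint8)
n,l,st,c=cv2.connectedComponentsWithStats(m)
k=l[255,342] if l[255,342] else l[205,342]
mm=(l==k).astype(np.uint8);cs,_=cv2.findContours(mm,cv2.RETR_EXTERNAL,cv2.CHAIN_APPROX_NONE)
ct=max(cs,key=cv2.contourArea)[:,0,:]
q=cast(f,ct,.046)[:,:2]
for i in range(4):
    C,r=circ(q);e=abs(np.hypot(*(q-C).T)-r);q=q[e<max(.003,1.5*np.median(e))]
print("platter",C,r,len(q),"medz",np.nanmedian(z[mm>0]))
d=np.hypot(P[...,0]-C[0],P[...,1]-C[1])
def blobs(mask,name,zt):
    n,l,st,c=cv2.connectedComponentsWithStats(mask.astype(np.uint8))
    for i in range(1,n):
        if st[i,4]>=4:
            w=cast(f,[c[i]],zt)[0,:2];print(name,c[i].round(1),st[i,4],w.round(4),"r",np.hypot(*(w-C)).round(4),"ang",np.arctan2(*(w-C)[::-1]).round(3),'zmax',np.nanmax(z[l==i]).round(3))
blobs((z>.07)&(z<.086)&(d<.135),"knob",.078)
blobs((z>.064)&(z<.086)&(d<.06),"tin",.070)
blobs((z>.066)&(z<.086)&(d>.14)&(d<.2),"post",.078)
hi=((z>.012)&(d>.2)&(P[...,0]>.2)&(P[...,0]<1.1))
n,l,st,c=cv2.connectedComponentsWithStats(hi.astype(np.uint8))
for i in range(1,n):
    if st[i,4]>40:
        p=P[l==i];print("obj",c[i].round(),st[i,4],"x",np.percentile(p[:,0],[2,98]).round(3),"y",np.percentile(p[:,1],[2,98]).round(3),"z",np.nanmax(p[:,2]).round(3))
cv2.imwrite("pics/crop1.png",cv2.resize(f['image'][95:375,250:420,::-1],None,fx=2.1,fy=2.1,interpolation=cv2.INTER_CUBIC))
s=robot.grab_frame("side");Q=cloud(s);cv2.imwrite("pics/crop2.png",cv2.resize(s['image'][140:240,200:430,::-1],None,fx=3.4,fy=3.4,interpolation=cv2.INTER_CUBIC))
zq=Q[...,2];dq=np.hypot(Q[...,0]-C[0],Q[...,1]-C[1])
for nm,mk in(("knob",(zq>.055)&(zq<.09)&(dq>.08)&(dq<.135)),("post",(zq>.03)&(dq>.15)&(dq<.19)),("tin",(zq>.067)&(dq<.06))):
    n,l,st,c=cv2.connectedComponentsWithStats(mk.astype(np.uint8))
    for i in range(1,n):
        if st[i,4]>5: p=Q[l==i];print("side",nm,c[i].round(),st[i,4],p.mean(0).round(4),p[:,2].max().round(3))
E
python3 m.py
```

```text
platter [ 0.5447562  -0.11503096] 0.13809394612664114 346 medz 0.04549528892958538
knob [346.4 216.3] 14 [ 0.5649 -0.1167] r 0.0202 ang -0.081 zmax 0.071
knob [339.  218.7] 6 [ 0.5566 -0.1016] r 0.0179 ang 0.851 zmax 0.072
knob [343.  226.5] 120 [ 0.5411 -0.113 ] r 0.0042 ang 2.626 zmax 0.073
knob [355.4 227.6] 7 [ 0.544  -0.1398] r 0.0248 ang -1.6 zmax 0.072
knob [352.6 232.4] 15 [ 0.5324 -0.1354] r 0.0239 ang -2.117 zmax 0.073
knob [348.  235.2] 5 [ 0.5244 -0.1266] r 0.0234 ang -2.626 zmax 0.072
knob [343.9 236.6] 7 [ 0.5197 -0.1182] r 0.0252 ang -3.014 zmax 0.071
knob [331.4 276.4] 82 [ 0.4307 -0.1059] r 0.1144 ang 3.062 zmax 0.081
tin [344.5 225.2] 525 [ 0.5462 -0.1168] r 0.0023 ang -0.876 zmax 0.073
post [316.4 156.4] 27 [ 0.6881 -0.0283] r 0.1675 ang 0.544 zmax 0.08
post [290.4 172. ] 28 [0.6405 0.0225] r 0.1676 ang 0.962 zmax 0.08
obj [76. 69.] 6720 x [0.711 0.883] y [0.454 0.697] z 0.114
obj [326. 113.] 834 x [0.785 0.858] y [-0.069  0.001] z 0.037
obj [149. 129.] 1120 x [0.65  0.742] y [0.332 0.405] z 0.088
obj [ 25. 181.] 7332 x [0.276 0.672] y [0.589 0.696] z 0.068
obj [529. 181.] 6782 x [0.619 0.893] y [-0.618 -0.458] z 0.027
obj [123. 213.] 1991 x [0.347 0.581] y [0.337 0.419] z 0.099
obj [458. 219.] 2916 x [0.533 0.695] y [-0.424 -0.312] z 0.104
obj [453. 304.] 1561 x [0.375 0.479] y [-0.422 -0.357] z 0.032
obj [  9. 318.] 149 x [0.2   0.216] y [0.558 0.566] z 0.076
obj [357. 349.] 262 x [0.274 0.308] y [-0.214 -0.178] z 0.02
side knob [342. 196.] 92 [ 0.4271 -0.1018  0.0699] 0.081
side post [246. 186.] 124 [0.6599 0.0025 0.0576] 0.081
side tin [308. 177.] 217 [ 0.5445 -0.1155  0.0697] 0.073
```

```bash
ls -la pics
```

```text
total 1120
drwxr-xr-x 2 agent agent   4096 Dec  7 13:48 .
drwxr-xr-x 3 agent agent   4096 Dec  7 13:48 ..
-rw-r--r-- 1 agent agent 233604 Dec  7 13:48 crop1.png
-rw-r--r-- 1 agent agent 252112 Dec  7 13:48 crop2.png
-rw-r--r-- 1 agent agent 285574 Dec  7 13:47 side0.png
-rw-r--r-- 1 agent agent 357626 Dec  7 13:47 top0.png
```

View pics/crop1.png

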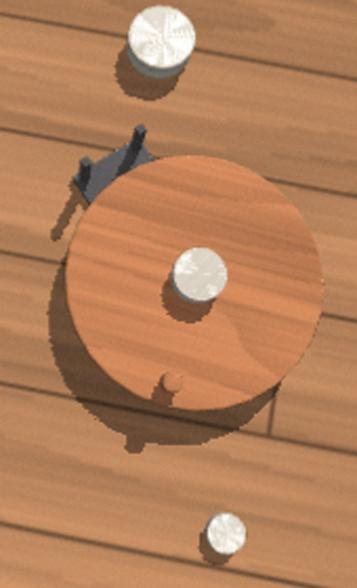

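View pics/crop2.png

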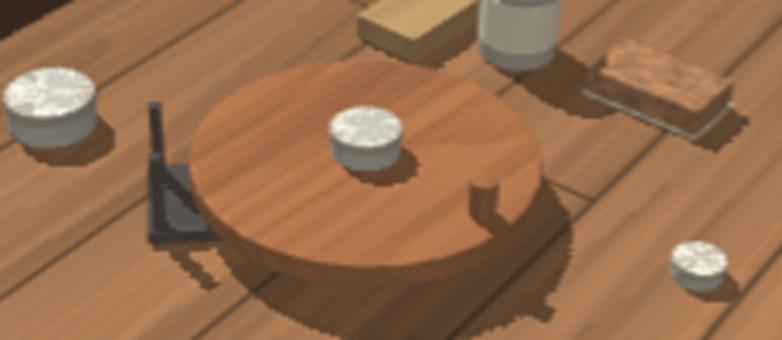

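The crops confirm the choice: our platter has the two dark posts and the knob, and the tin in the middle is the 56 mm one. Centre (0.545,-0.115), index direction about 0.753 rad, spin about 2.31. Before the flick I'll close the gripper, go to a brake hover, check what the cameras can see from there, and time a descent in the air.

```bash
cat >> h.py <<'E'
C=np.array([.545,-.1152]);PSI=.753
def pol(r,a): return C+r*np.array([np.cos(a),np.sin(a)])
E
python3 - <<'E'
from h import *
print(robot.sense()['t']); robot.grip(0.0,20); 
p=pol(.067,2.9); yaw=-1.5
robot.goto([p[0],p[1],.25],[np.pi,0,yaw]); print(robot.sense()['t'])
robot.move_straight([p[0],p[1],.09],vel=.15)
s=robot.sense();print(s['t'],s['tcp_pos'],s['tcp_rot'],s['opening'],s['wrist_force'],s['joint_pos'].round(2) if hasattr(s['joint_pos'],'round') else s['joint_pos'])
for v,dz in((.05,.01),(.1,.01)):
    t0=robot.sense()['t'];robot.move_straight([p[0],p[1],.09-dz],vel=v,contact_N=2.);s=robot.sense();print('dn',v,s['t']-t0,s['tcp_pos'][2])
    robot.move_straight([p[0],p[1],.09],vel=.05)
for n in("top","side","wrist"):
    f=robot.grab_frame(n);cv2.imwrite(f"pics/{n}1.png",f['image'][:,:,::-1])
im=np.hstack([cv2.resize(cv2.imread(f"pics/{n}1.png"),(400,300)) for n in("top","side")]);cv2.imwrite("pics/both1.png",im)
print(robot.sense()['t'])
E
```

```text
0.2
3.1833
4.4 [ 0.48059962 -0.09923314  0.09069939] [-3.14003470e+00 -3.90745957e-04 -1.50006128e+00] 0.003908691796258274 [0.06194608 0.10649145 0.27097284] [ 0.46  0.41 -0.42  2.09  0.25  0.69 -1.62]
dn 0.05 0.2916999999999996 0.07902185958854878
dn 0.1 0.25 0.07937098057573748
5.8083
```

View pics/both1.png

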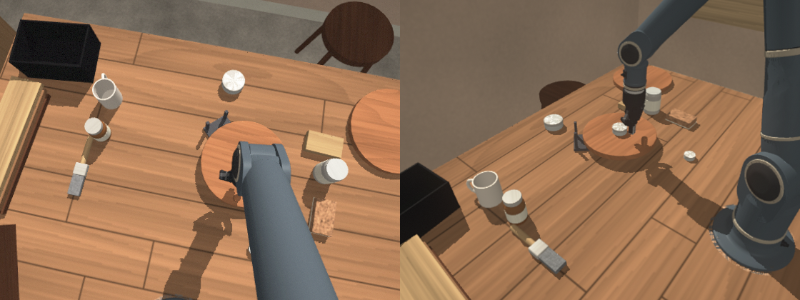

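View pics/wrist1.png

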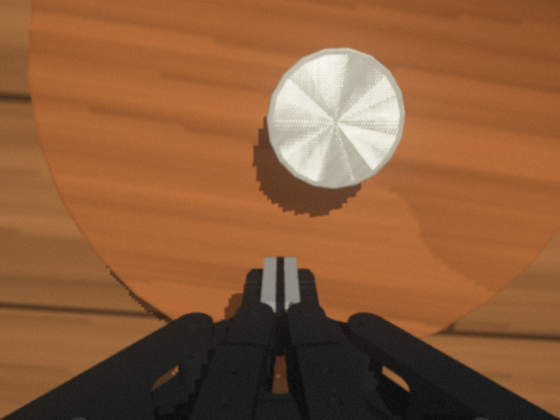

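The wrist view shows the tin and most of the platter. From this hover the top camera sees the platter's left, far and right sides, which covers the knob's final approach, so the pose works for braking. Now the flick.

```bash
cat >> h.py <<'E'
def knob(name="top"):
    """knob angle from a depth blob; (t, angle or None)"""
    t=robot.sense()['t'];f=robot.grab_frame(name);P=cloud(f);z=P[...,2];d=np.hypot(P[...,0]-C[0],P[...,1]-C[1])
    im=f['image'].astype(int);orange=(im[...,0]-im[...,2]>25)
    m=((z>.060)&(z<.086)&(d>.085)&(d<.14)&orange).astype(np.uint8)
    n,l,st,c=cv2.connectedComponentsWithStats(m)
    best=None
    for i in range(1,n):
        if st[i,4]<25: continue
        p=P[l==i]; top=p[p[:,2]>.073]
        if len(top)<10 or p[:,2].max()>.086: continue
        q=top.mean(0)[:2]-C; r=np.hypot(*q)
        if abs(r-.115)<.012 and (best is None or st[i,4]>best[2]): best=(t,np.arctan2(q[1],q[0]),st[i,4],r)
    return t,best,f
E
python3 - <<'E'
from h import *
robot.move_straight([.4805,-.099,.16],vel=.2)
K=np.array([.4305,-.106]);a=3.3;d=np.array([-np.sin(a),np.cos(a)]);yaw=np.arctan2(d[1],d[0])
s0=K-d*.0310;e=s0+d*.12
robot.goto([*s0,.16],[np.pi,0,yaw])
t,b,f=knob("top");print(t,b);t,b,f=knob("side");print(t,b)
robot.move_straight([*s0,.067],vel=.12)
s=robot.sense();print(s['t'],s['tcp_pos'],s0,s['tcp_rot'])
f=robot.grab_frame("side");cv2.imwrite("pics/side2.png",cv2.resize(f['image'][100:260,220:440,::-1],None,fx=3,fy=3))
for p in(e,):
    print(robot.inverse_kinematics([*p,.067],[np.pi,0,yaw]))
E
```

```text
6.6583 None
6.7083 (6.7083, np.float64(3.0477260015620056), np.int32(78), np.float64(0.11736705194820464))
7.6833 [ 0.42623985 -0.07537771  0.0673724 ] [ 0.42560988 -0.07538813] [-3.14057384e+00 -1.89064464e-04 -1.41240924e+00]
[ 0.65577785  0.4393724  -0.40734557  2.11484246  0.28641825  0.63912806
 -1.3610208 ]
```

View pics/side2.png

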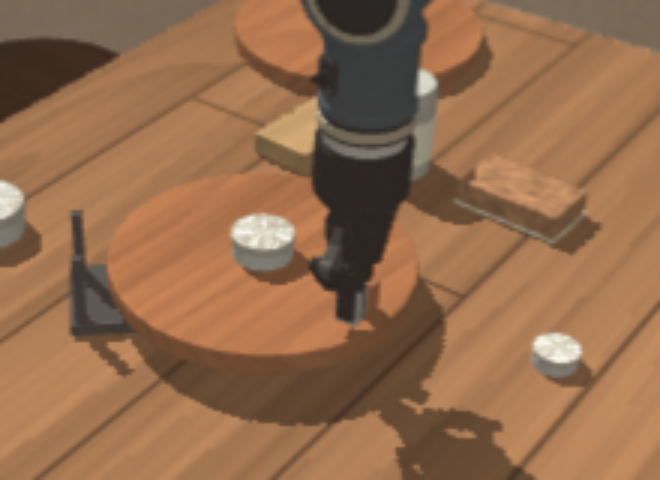

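The fingers stand just behind the knob on its +y side, with the tips clear of the wood. Flicking.

Run:
```python
from h import *
K=np.array([.4305,-.106]);a=3.3;d=np.array([-np.sin(a),np.cos(a)])
s0=K-d*.0310;e=s0+d*.12
t0=robot.sense()['t']
robot.move_straight([*e,.067],vel=.155)
s=robot.sense();print(s['t']-t0,s['tcp_pos'],s['wrist_force'])
robot.move_straight([*e,.16],vel=.25)
print(robot.sense()['t'])
for i in range(12):
    for n in("top","side"):
        t,b,f=knob(n)
        if b: print(n,round(t,3),round(b[1],3),b[2],round(b[3],4))
```

```text
0.9250000000000007 [ 0.44436496 -0.19281714  0.06704169] [-0.84940555  0.39741542  0.10166917]
9.1833
top 9.183 0.082 88 0.1149
side 9.233 0.228 65 0.1126
top 9.283 0.33 86 0.1147
side 9.333 0.481 64 0.1139
top 9.383 0.575 83 0.1147
side 9.433 0.726 68 0.1146
top 9.483 0.821 85 0.1148
side 9.533 0.966 71 0.115
top 9.583 1.062 85 0.1149
side 9.633 1.204 74 0.1162
top 9.683 1.297 84 0.1149
side 9.733 1.438 81 0.1166
top 9.783 1.534 87 0.1149
side 9.833 1.667 80 0.1179
top 9.883 1.764 85 0.1148
side 9.933 1.897 79 0.1176
top 9.983 1.997 81 0.1148
side 10.033 2.121 79 0.1181
top 10.083 2.223 83 0.1149
side 10.133 2.339 77 0.1179
top 10.183 2.45 84 0.1151
side 10.233 2.557 83 0.1169
top 10.283 2.673 87 0.1148
side 10.333 2.772 80 0.1175
```

The knob passed the posts at t≈9.46 s with the hand clear, at about 2.4 rad/s. I'll move to the hover and keep tracking.

```bash
cat > tr.py <<'E'
from h import *
import sys,json,os
D=json.load(open("d.json")) if os.path.exists("d.json") else [[9.183,.082],[9.283,.33],[9.383,.575],[9.483,.821],[9.583,1.062],[9.683,1.297],[9.783,1.534],[9.883,1.764],[9.983,1.997],[10.083,2.223],[10.183,2.45],[10.283,2.673]]
D=[tuple(x) for x in D]
from scipy.optimize import least_squares
def spin(T,p,t0=9.183):   # dw/dt=-(a+b w); p=th0,w0,a,b
    th,w,a,b=p;x=np.asarray(T)-t0
    E=np.exp(-b*x);return th+(w+a/b)*(1-E)/b-a/b*x,(w+a/b)*E-a/b
def unwrap(D):
    # nearest branch to a prior-model prediction
    out=[];p=P0
    for t,a in D:
        g=spin(t,p)[0];s=(a-PSI);out.append(s+2*np.pi*np.round((g-s)/(2*np.pi)))
    return np.array(out)
P0=[.082-PSI+2*np.pi,2.47,.1,.067]
def fit(D):
    T=np.array([x[0] for x in D]);S=unwrap(D)
    r=least_squares(lambda p:np.r_[(spin(T,p)[0]-S)/.01,(p[2]-.1)/.03,(p[3]-.067)/.02],P0)
    return r.x,np.abs(spin(T,r.x)[0]-S).max()
def track(tend):
    while robot.sense()['t']<tend:
        t,b,f=knob("top")
        if b: D.append((float(t),float(b[1])))
    json.dump(D,open("d.json","w"))
def when(p,S):
    x=np.linspace(9.183,40,30000);s,w=spin(x,p);k=np.argmax(s>=S)
    return (x[k],w[k]) if s[k]>=S and w[k]>0 else None
E
python3 - <<'E'
from tr import *
h=pol(.067,2.9)
robot.goto([*h,.10],[np.pi,0,-1.5]);print(robot.sense()['t'])
track(robot.sense()['t']+1.2)
p,e=fit(D);P0[:]=p;print(p,e,len(D),D[-1],spin(D[-1][0],p));print(when(p,4*np.pi),when(p,6*np.pi))
E
```

```text
10.925
[5.60829847 2.51001545 0.10795815 0.06694928] 0.0399101444198493 22 (12.075, -0.031821824864424454) (np.float64(11.784089855770059), np.float64(1.7843356917608435))
(np.float64(12.52675595853195), np.float64(1.6831362800823284)) (np.float64(18.00928300943365), np.float64(0.6706204248967442))
```

Run:
```python
from tr import *
h=pol(.067,2.9)
track(14.0)
robot.move_straight([*h,.0625],vel=.03)
s=robot.sense();print(s['t'],s['tcp_pos'],s['wrist_force'])
track(15.0)
p,e=fit(D);T=np.array([x[0] for x in D]);print(p,e,len(D));print((spin(T,p)[0]-unwrap(D)).round(3));print(T[-12:].round(2),when(p,6*np.pi),spin(15,p))
```

```text
15.425 [ 0.48007434 -0.09920324  0.0626776 ] [ 0.67729636  0.04080285 -0.9307902 ]
[5.60581669 2.51780413 0.11095443 0.06802755] 0.04030221875744999 60
[-0.006 -0.004 -0.001 -0.003 -0.002  0.003  0.002  0.006  0.004  0.007
  0.005  0.006 -0.04  -0.006  0.002  0.002  0.003  0.003  0.003  0.004
  0.002 -0.001  0.    -0.    -0.    -0.002  0.002  0.001  0.002 -0.002
  0.001 -0.001 -0.002  0.    -0.    -0.    -0.     0.001  0.001  0.004
 -0.001  0.001  0.002  0.003  0.002  0.001  0.001  0.001  0.002  0.001
 -0.001  0.001  0.001  0.002 -0.003 -0.001 -0.003  0.    -0.002 -0.003]
[13.42 13.48 13.52 13.58 13.62 13.68 13.72 13.78 13.82 13.88 13.92 13.98] (np.float64(18.18186396213207), np.float64(0.618358381196765)) (np.float64(16.048998626937227), np.float64(1.161958188262981))
```

Run:
```python
from tr import *
h=pol(.067,2.9)
track(17.55)
p,e=fit(D[20:]);tt=when(p,6*np.pi-.04);T=np.array([x[0] for x in D[-5:]])
print(p,tt,(spin(T,p)[0]-unwrap(D[-5:])).round(3),T)
t=robot.sense()['t'];robot.sleep(max(0,tt[0]-.17-t))
t0=robot.sense()['t']
r=robot.move_straight([*h,.053],vel=.05,contact_N=2.)
s=robot.sense();print("contact",r,t0,s['t'],s['tcp_pos'],s['wrist_force'],'tt',tt)
for i in range(5):
    t,b,f=knob("top");print(t,(b[1]-PSI) if b else None,robot.sense()['wrist_force'][2])
```

```text
[5.66470612 2.47727718 0.11915044 0.05891616] (np.float64(18.05037371245708), np.float64(0.6462645472050137)) [-0.001  0.    -0.001 -0.002 -0.001] [17.325 17.375 17.425 17.475 17.525]
contact True 17.8833 18.1 [ 0.48062635 -0.09955709  0.05622743] [-0.49119803  0.08527816  6.69499448] tt (np.float64(18.05037371245708), np.float64(0.6462645472050137))
18.1 -0.06798202321511082 2.4299189419286744
18.15 -0.06943488606725234 1.1114241145787085
18.2 -0.07295923153468731 0.5451240894920979
18.25 -0.07445804317336524 0.5593089988238392
18.3 -0.07310102158604259 1.1005477895656868
```

The platter stopped at -0.07 rad, or 8 mm off centre. The knob clears each post line by about ±19 mm. Lifting clear now, then checking.

```bash
python3 - <<'E'
from h import *
h=pol(.067,2.9)
robot.sleep(.4);t,b,f=knob("top");print(t,b and b[1]-PSI)
c=robot.sense()['tcp_pos']
robot.move_straight([c[0],c[1],.12],vel=.06)
t,b,f=knob("top");print(t,b and b[1]-PSI)
robot.move_straight([c[0],c[1],.25],vel=.15)
robot.goto([.45,.15,.28],[np.pi,0,-1.2])
for i in range(3):
    t,b,f=knob("top");print(t,b and (b[1]-PSI,b[3]));robot.sleep(.4)
cv2.imwrite("pics/end.png",f['image'][:,:,::-1]);s=robot.grab_frame("side");cv2.imwrite("pics/ends.png",s['image'][:,:,::-1])
st=robot.sense();print(st['t'],st['tcp_pos'],st['wrist_force'])
E
python3 m.py | grep -v "^knob"
```

```text
18.75 -0.07071124839722731
20.0 -0.072911200023694
22.0583 (np.float64(-0.06847120932223794), np.float64(0.11510629973335482))
22.5083 (np.float64(-0.06974262173434065), np.float64(0.11463148213356633))
22.9583 (np.float64(-0.07282059794338214), np.float64(0.11502394990834683))
23.4583 [0.45000566 0.14998753 0.27997985] [0.14218832 0.81971321 0.17466291]
platter [ 0.54477978 -0.11500896] 0.13809977730799491 345 medz 0.045479053441216416
tin [343.3 226.4] 522 [ 0.543  -0.1145] r 0.0019 ang 2.844 zmax 0.075
post [316.3 156.5] 28 [ 0.6879 -0.0281] r 0.1674 ang 0.546 zmax 0.08
post [290.3 172. ] 29 [0.6404 0.0225] r 0.1675 ang 0.963 zmax 0.08
obj [76. 69.] 6709 x [0.711 0.883] y [0.454 0.697] z 0.114
obj [326. 113.] 838 x [0.785 0.858] y [-0.069  0.001] z 0.038
obj [120. 261.] 45048 x [0.301 0.656] y [0.027 0.668] z 0.708
obj [529. 181.] 6777 x [0.619 0.894] y [-0.618 -0.457] z 0.027
obj [458. 219.] 2913 x [0.534 0.695] y [-0.425 -0.312] z 0.103
obj [453. 304.] 1567 x [0.375 0.479] y [-0.422 -0.357] z 0.032
obj [  9. 318.] 155 x [0.2   0.216] y [0.558 0.566] z 0.073
obj [357. 349.] 266 x [0.275 0.309] y [-0.214 -0.177] z 0.022
side knob [264. 179.] 80 [ 0.6297 -0.0388  0.0694] 0.08
side post [246. 186.] 125 [0.66   0.0024 0.0577] 0.08
side tin [308. 178.] 217 [ 0.5416 -0.1135  0.0698] 0.073
```

View pics/end.png

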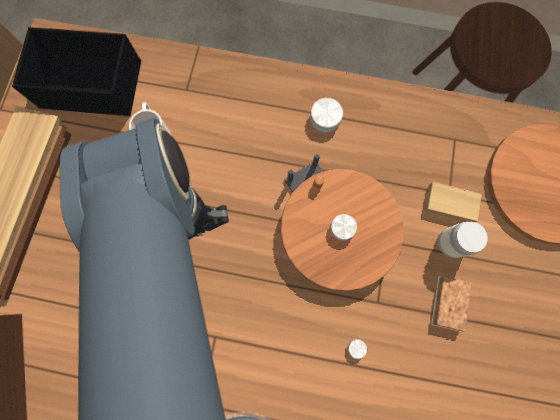

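View pics/ends.png

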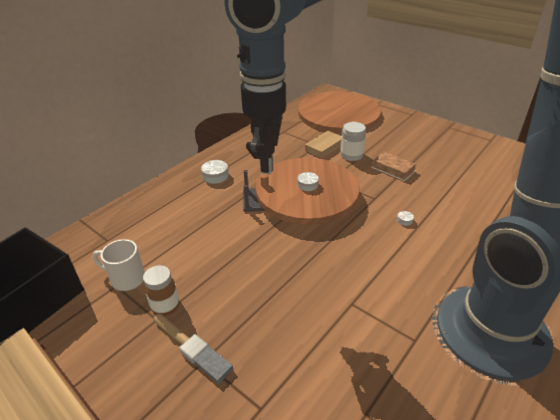

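The knob (318,182) sits at rest between the posts (291,177) and (316,160) in the top view. The tin is still at the middle (344,227), the other things are where they were, and the hand is clear. Handing in.

```bash
python3 -c "
from plant import robot
robot.close_job();print(robot.sense()['t'])"
```

```text
the job is handed in; nothing more can be done
the job is handed in; nothing more can be done
```

The job is done and handed in at about t = 23.5 s; no verdict was reported.

- **Spin:** I flicked the knob counter-clockwise with the outside of the closed fingers, to about 2.5 rad/s. It ran past the posts twice with nothing touching the platter.
- **Braking:** On the third pass, at about 0.65 rad/s, I stopped it with a light fingertip on the free ring. The wrist read about 6.7 N at contact, then about 1 N. I then lifted straight up and moved the hand clear.
- **Last checks:** The knob was at rest about 0.07 rad (8 mm) short of midway between the posts, and its position held steady for over 4 s, through the lift. The tin was about 2 mm from the middle by the final measurement, 4 mm at most from its starting spot. The bystanders looked unmoved. In the last top view the arm hid the mug, jar and brush, so I checked those by eye in the side view only.
- **Disagreements:** One knob reading during tracking was 0.04 rad off the fit. The side camera read knob angles up to about 0.03 rad different from the top camera, so I timed the braking from the top camera only.

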